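# Raise the contact arm, then hold the sprung lamp shutter half open

### The job

On the small lamp stand, first raise the hinged contact arm fully by its knob and leave it standing up, so that its pin is well clear of the shutter plate before the plate moves. Then pull or push the shutter's upright tab against its spring, never opening the shutter beyond about three quarters, until the shutter is half open, and finish with the gripper's fingers still holding it there: do not let go. Leave the loose things around the stand alone.

Things in the scene. Friction and masses are not known exactly. Their poses are not given: they have to be found in the camera images.
- lamp_stand: Lamp stand, fixed to the bench: grey base 130 mm (x) by 240 mm (y, -115 to +125), 16 high; guide rails along y at x = -47 and +47 mm, tops 31 mm high; pivot head at the back (x 52, y -18, top 86 mm high); lying spring barrel (x 26, y -42 to -110, top 42 mm high). Origin on the bench under the window's centre; x to the back (away from the robot at yaw 0), y the way the shutter opens, z up.
- window (a point): Centre of the white window in the base, 44 mm (x) by 60 mm (y), 17 mm above the bench, axes as the stand's. Dark marks on both rails: a wide one at y = 0 (shutter's -y edge is here when half open), narrow ones at y = -30 mm (closed) and y = +30 mm (fully open).
- shutter (a joint): Opening of the shutter, a flat dark steel plate between the rails over the window, along the stand's +y in m: 0 closed (its spring drives it there when let go), 0.030 half open, 0.060 end of travel. Its -y edge is at y = -30 mm when closed. The spring needs about 2.9 N to start it, 8 N at half travel, 13 N at the end; nothing latches it.
- shutter_tab (a point): Grip point on the shutter's upright black tab: on its centre line, 60 mm above the bench, 14 mm below the tab's top. The tab is 12 mm thick along the stand's y, 30 mm wide along x, free from 26 to 74 mm above the bench. It stands at x = 0, y = 90 mm of the stand when closed and moves with the shutter.
- pin_arm (a joint): Angle of the contact arm in rad: 0 down (arm level, pin on the shutter plate; it starts at 0 to 0.1), 0.75 fully raised (at its stop). A stiff hinge of 0.12 N m (about 1.5 N at the knob) lets it stay where it is left.
- lift_knob (a point): Centre of the black knob at the contact arm's free end: a lying cylinder, 18 mm diameter, 20 mm long along the stand's y, both flat ends free. Arm down: at x = -48, y = -18 mm of the stand, 75 mm above the bench. It swings on a 100 mm radius about lift_pivot, up and towards the stand's +x, to 143 mm height. The arm is 9 mm wide; its pin hangs 52 mm from the pivot.
- lift_pivot (a point): Pivot of the contact arm in the head, at x = 52, y = -18 mm of the stand, 75 mm above the bench; the hinge axis is level, along the stand's y.
- tape_roll: Bystander: roll of black tape lying flat, 68 mm diameter, 19 mm high, origin under its centre. Loose.
- spanner: Bystander: steel spanner lying flat, 187 mm long along its y, 40 mm wide, 14 mm high, origin under its centre. Loose.
- hex_key: Bystander: dark hex key lying flat, 114 mm along its y, 44 mm along x, 8 mm high, origin under its centre. Loose.

How it is judged (in metres and radians):
On the way, in this order (a step that is already met when the one before it is completed fails the run):
1. the contact arm is raised (over 0.5 rad) with the shutter still closed (value of joint pin_arm above 0.5 rad and value of joint shutter below 0.008 m), for 0.2 s.
2. the fingers hold the shutter half open (25 to 35 mm) (value of joint shutter between 0.025 and 0.035 m and contact force between the fingers and shutter above 3 N), for 0.4 s.
At the end, for the whole second after the job is handed in: The shutter is held at rest at half travel (30 mm, within 5 mm) by the gripper's fingers, which still bear on it with more than 3 N, and the contact arm stands raised (over 0.5 rad) on its own, untouched (all of step 2 and velocity of joint shutter between -0.01 and 0.01 m/s and value of joint pin_arm above 0.5 rad and contact force between each of the arm, the fingers and pin_arm below 0.5 N); the arm keeps its last pose, push and grip.
It fails at once if the shutter is opened (over 12 mm) while the contact arm is not raised (under 0.4 rad) (value of joint shutter above 0.012 m and value of joint pin_arm below 0.4 rad).
It fails at once if the shutter is opened beyond about three quarters (over 48 mm) (value of joint shutter above 0.048 m).
It fails at once if a bystander is moved by more than 30 mm (distance of any of tape_roll, spanner, hex_key from where it was at the start of the episode above 0.03 m).
It also fails if it takes over 42 s, if anything falls off the work surface, if the arm or the gripper's body presses on something with over 40 N, if the wrist force passes 120 N, or if a joint passes its speed limit or range.

### The arm

A 6-joint arm with a two-finger parallel gripper is mounted at the origin on a cart in front of the work surface, level with it; the furniture and walls round the work are solid. World frame = base frame: x ahead of the robot, y to its left, z up, the work surface at z = 0. Lengths are in m, angles in degrees, forces in N, time in s.
With the tool pointing down it reaches from about 0.25 to 0.725 m from the base axis. Payload 9.7 kg.
Tool frame: the origin (TCP) lies midway between the tips of the shut fingers; the grasp point (between the pads) lies 19 mm behind it; z points along the fingers, y is the line along which they close (so a half turn about z gives the same grasp; the last joint's range is limited). The gripper opens to 85 mm and grips with 20 to 120 N. Pads are 22 mm wide; open, the fingers measure 114 mm over their backs; the gripper's body (76 mm by 85 mm) begins 54 mm behind the grasp point. The pads swing forward as they close: fully open they stand 13 mm farther back than shut.
Start: joints at [0, 4.979, 10.078, 95.1, 0, 90], TCP at [0.55, -0, 0.231] pointing down, gripper open.
Joint ranges: [-179.16, 179.16], [-48.56, 103.87], [-65.8, 70.77], [-126.05, 130.52], [-82.76, 87.17], [-180, 180]. Speed limits (degrees/s): [127.2, 127.2, 147.25, 180, 180, 180].

### API

Orientations are given as [roll, pitch, yaw] about the fixed x, y, z axes, in that order (R = Rz(yaw) Ry(pitch) Rx(roll)).
In Python, from workcell import readout, imaging, job gives the robot as it stands.
- The arm moves only by the tool arm_command, never from a script. Its argument "deltas" is a list of rows, each an object of numbers: "dx", "dy", "dz": the shift along the tool's x, y, z in mm; "rx", "ry", "rz": the turn, a rotation vector about the tool's x, y, z in degrees. A call has 1 to 5 rows; each row is the pose to reach, as a shift and turn from the pose commanded when the call began, along the tool's axes at that moment; what a row does not reach only later rows make up. A row lasts 1/8 s, in which the tool goes at most 62.5 mm and 10.7 degrees, less where a joint would pass 70% of its speed; a pose out of reach is approached as far as the arm can. A call with a gripper value outside its range is refused whole. "fingers" is the closure, from 0 (fully open) to 1 (shut), set as the call begins (left out, the last holds). The fingers move at their own pace and stop on an object; "force" is the grip in N (left out, the last holds). Time passes only in rows, so rows that repeat a pose let the fingers close. It gives the time, the measured TCP pose, the force, the opening and the grip force at its end, in the units of the state.
- readout.state(): the state, without advancing time (a new reading comes with each control period).
- imaging.get_image(name): name is "scene" or "side" or "wrist"; returns a dict with "image" (384x512x3 uint8, red, green, blue), "camera_matrix" (3x3 intrinsics, pixels), "D" ([k1, k2, p1, p2, k3] as OpenCV has them; the pictures are not rectified), "origin" and "attitude" of the camera in the world. Camera axes: x right, y up, looking along -z (the intrinsics and any distortion apply to the point x, -y, -z); pixel columns grow to the right and rows downward; lengths in m; the calibration is good to about 2 mm. A picture is of the moment at which its call begins. There is no depth.
- job.finish_job(): hands the job in; it is judged then, once.
Trained networks look in a picture, given as the dict that the camera call returned (one of the last four; its "shot" number tells which), for a name from the list of things; names that differ only in an ending like _2 or _b are one class to them, and where a whole thing is asked for, a point or a joint stands for the part that bears it (a point fixed in the world has none). Each returns a list of dicts, best first, with "confidence" (0 to 1); they miss things now and then, are a little off and sometimes report something else, mostly with a low value. They report only what shows in the picture. A call takes as long as a camera call.
- imaging.spot_in(picture, thing): "box" ([centre column, centre row, width, height] in pixels, round what is visible of it).
The state is a dict: "time": time; "joints": joint angles; "joint_vel": joint speeds; "effort": joint torques, N m; "ee_pos": TCP position; "tool_rot": TCP orientation; "force": force on the tool from outside, world axes, zero at the start; "torque": the same for the moment, N m; "gripper_width": finger opening in m; "gripper_force": force on a finger pad.
Only numpy, scipy, OpenCV 4.12 (cv2) and the standard library are available. Lean on these libraries where they do the work, as an engineer would, in place of code of your own. Each camera call takes 0.05 s, during which the arm holds its last target. There are 200 camera calls.

## Working session

There is one attempt and no reset: what is moved stays moved. The work goes in short steps, Python scripts to look and compute and a tool call to move; the robot and the scene stay as the last step left them, time stands still between calls to the robot, and variables do not carry over. Pictures are saved under pics/ and viewed, at most 10 in all, crops included, and the job is handed in when it is done.

Besides the shell and the picture viewer there is one more tool, called after "Call:" as name([rows], argument=value, ...), one row to a line, values as JSON. arm_command: Moves the arm, as the interface text tells. Its arguments: {"type":"object","properties":{"deltas":{"type":"array","items":{"type":"object","properties":{"dx":{"type":"number"},"dy":{"type":"number"},"dz":{"type":"number"},"rx":{"type":"number"},"ry":{"type":"number"},"rz":{"type":"number"}}}},"fingers":{"type":"number"},"force":{"type":"number"}},"required":["deltas"]}

```bash
mkdir -p pics; cat > h.py <<'E'
import numpy as np, cv2
from workcell import readout, imaging, job
def ray(p,uv):
    K=np.array(p["camera_matrix"]);D=np.array(p["D"],float)
    n=cv2.undistortPoints(np.array([[uv]],float),K,D)[0,0]
    d=rot(p)@np.array([n[0],-n[1],-1]);return np.array(p["origin"]),d
def rot(p):
    from scipy.spatial.transform import Rotation as R
    a=np.array(p["attitude"],float)
    return a if a.shape==(3,3) else R.from_euler('xyz',a,degrees=True).as_matrix()
def onz(p,uv,z):
    o,d=ray(p,uv);return o+d*(z-o[2])/d[2]
def proj(p,X):
    c=(np.atleast_2d(X)-np.array(p["origin"]))@rot(p);c=c*[1,-1,-1]
    return cv2.projectPoints(c,np.zeros(3),np.zeros(3),np.array(p["camera_matrix"]),np.array(p["D"],float))[0][:,0]
E
python3 - <<'E'
from h import *
print(readout.state())
for n in ["scene","side","wrist"]:
    p=imaging.get_image(n); cv2.imwrite(f"pics/{n}0.png",p["image"][:,:,::-1])
    print(n,p["origin"],p["attitude"],p["D"])
    for t in ["lamp_stand","shutter","shutter_tab","lift_knob","lift_pivot","window","tape_roll","spanner","hex_key"]:
        try: r=imaging.spot_in(p,t)[:2]
        except Exception as e: r=e
        print(t,[(np.round(q["box"]).tolist(),round(q["confidence"],2)) for q in r] if isinstance(r,list) else r)
a=[cv2.imread(f"pics/{n}0.png") for n in("scene","side")]
E
```

```text
{'time': 0.0, 'joints': array([5.39982483e-04, 5.01027569e+00, 1.00328672e+01, 9.50994108e+01,
       2.98658073e-04, 9.00011963e+01]), 'joint_vel': array([-0.10582634, -0.02533559,  0.06584907, -0.0314422 ,  0.04027794,
       -0.11554643]), 'effort': array([ 7.68234549e-04, -5.20392072e+01,  4.64802504e+01,  1.63646933e-02,
        2.23589603e-05, -6.77332673e-05]), 'ee_pos': array([5.49761038e-01, 6.66678915e-06, 2.30576769e-01]), 'tool_rot': array([-1.79923181e+02, -2.97053822e-04,  8.99993432e+01]), 'force': array([2.16539924e-04, 2.67913502e-01, 4.60825695e-01]), 'torque': array([ 0.03995258, -0.01642764,  0.04069216]), 'gripper_force': 0.0, 'gripper_width': 0.0855187692353295}
scene [-0.13253963 -1.09758892  1.19174553] [ 42.63097625  -1.01205126 -37.61636545] [-0.21156045  0.          0.          0.          0.        ]
lamp_stand [([272.0, 199.0, 81.0, 67.0], 0.94)]
shutter [([268.0, 186.0, 46.0, 35.0], 0.76)]
shutter_tab [([266.0, 189.0, 45.0, 41.0], 0.69)]
lift_knob [([306.0, 281.0, 23.0, 23.0], 0.53), ([277.0, 188.0, 24.0, 23.0], 0.48)]
lift_pivot [([278.0, 188.0, 30.0, 2
[... 620 characters left out ...]
ift_knob []
lift_pivot [([248.0, 178.0, 22.0, 6.0], 0.59)]
window [([241.0, 198.0, 57.0, 56.0], 0.79)]
tape_roll [([298.0, 157.0, 20.0, 15.0], 0.5)]
spanner [([311.0, 202.0, 16.0, 32.0], 0.53)]
hex_key [([296.0, 155.0, 21.0, 15.0], 0.55), ([191.0, 265.0, 14.0, 31.0], 0.46)]
wrist [0.54928542 0.07994537 0.37377312] [-18.4241574   -0.0796179   -0.02183693] [-0.05262682  0.          0.          0.          0.        ]
lamp_stand [([276.0, 329.0, 98.0, 76.0], 0.98)]
shutter [([278.0, 337.0, 57.0, 51.0], 0.76)]
shutter_tab [([279.0, 335.0, 57.0, 50.0], 0.6)]
lift_knob []
lift_pivot []
window [([274.0, 329.0, 103.0, 77.0], 0.55)]
tape_roll []
spanner []
hex_key [([338.0, 147.0, 43.0, 98.0], 0.92)]
```

View pics/scene0.png

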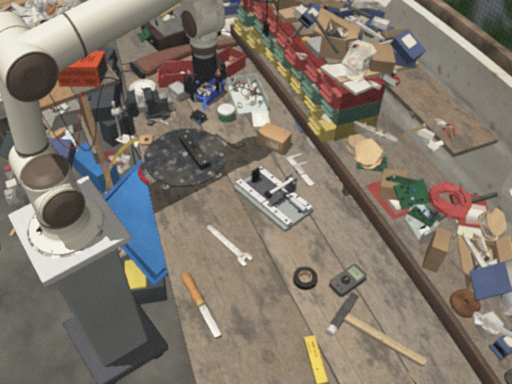

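View pics/side0.png

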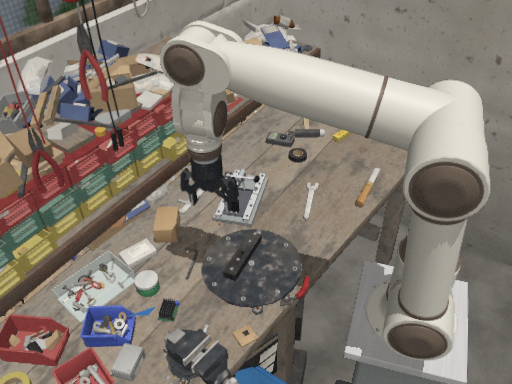

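View pics/wrist0.png

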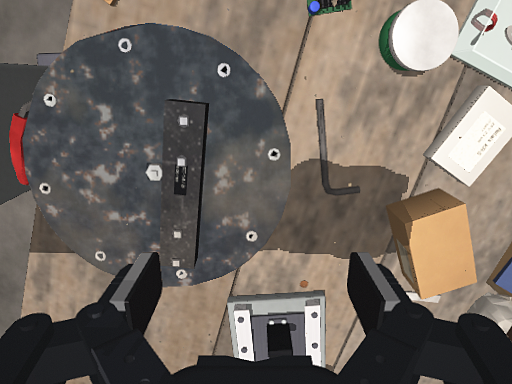

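The wrist picture shows the stand at the bottom centre, around (278,335), with its long axis roughly along world y. The scene picture shows it at (272,199). I'll move the wrist camera back along -y to see it whole.

Call:
arm_command([
  {"dx": -50, "dz": -15},
  {"dx": -100, "dz": -30},
  {"dx": -150, "dz": -50},
  {"dx": -170, "dz": -60},
  {"dx": -170, "dz": -60},
])

```text
validation failed for argument at $.de...
```

```bash
python3 - <<'E'
from h import *
p=imaging.get_image("wrist"); cv2.imwrite("pics/w1.png",p["image"][:,:,::-1])
import pickle; pickle.dump(p,open("w1.pkl","wb"))
print(p["origin"],p["attitude"],readout.state()["ee_pos"])
for t in ["lamp_stand","shutter_tab","lift_knob","lift_pivot"]:
    print(t,[(np.round(q["box"]).tolist(),round(q["confidence"],2)) for q in imaging.spot_in(p,t)[:2]])
p=imaging.get_image("scene"); pickle.dump(p,open("s1.pkl","wb")); im=p["image"][150:250,210:340,::-1]
cv2.imwrite("pics/s1.png",cv2.resize(im,None,fx=6,fy=6,interpolation=cv2.INTER_CUBIC))
E
```

```text
[0.54928683 0.07994536 0.37376718] [-18.42416084  -0.07898378  -0.02183739] [ 5.50014015e-01 -9.31678761e-06  2.31262305e-01]
lamp_stand [([277.0, 328.0, 97.0, 79.0], 0.59)]
shutter_tab [([280.0, 337.0, 56.0, 47.0], 0.97)]
lift_knob []
lift_pivot []
```

View pics/w1.png

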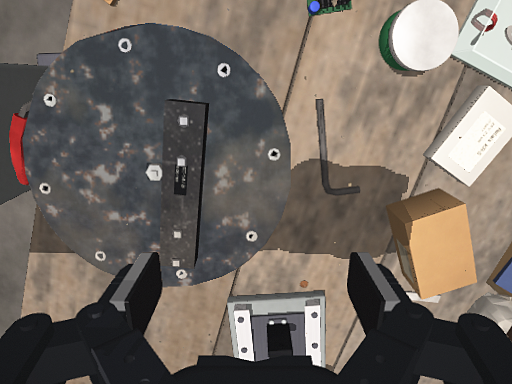

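View pics/s1.png

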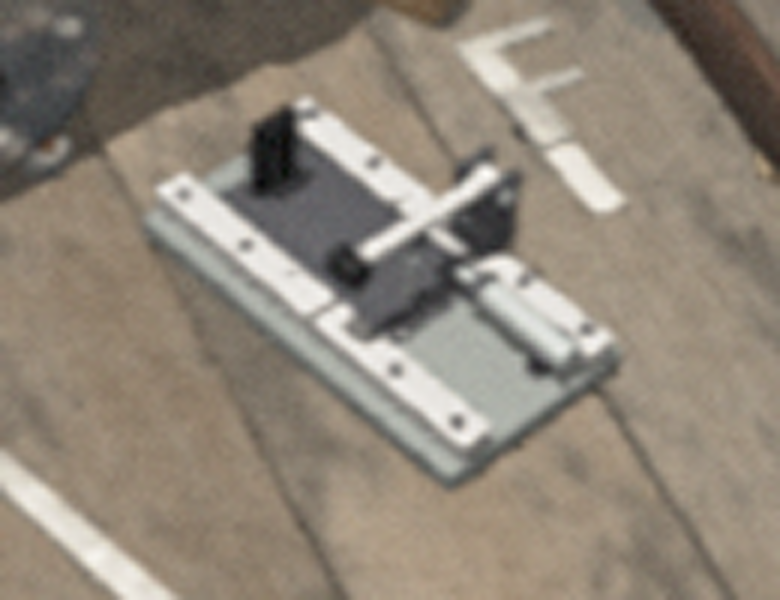

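The wrist picture is unchanged because the move was refused. The scene crop shows the tab at (270,150), the knob at (350,262) and the pivot at (485,185), so the stand's +y runs roughly along world +y. I'll retry with all six fields filled in.

Call:
arm_command([
  {"dx": -50, "dy": 0, "dz": -15, "rx": 0, "ry": 0, "rz": 0},
  {"dx": -100, "dy": 0, "dz": -30, "rx": 0, "ry": 0, "rz": 0},
  {"dx": -150, "dy": 0, "dz": -50, "rx": 0, "ry": 0, "rz": 0},
  {"dx": -170, "dy": 0, "dz": -60, "rx": 0, "ry": 0, "rz": 0},
  {"dx": -170, "dy": 0, "dz": -60, "rx": 0, "ry": 0, "rz": 0},
])

```text
time: 2.42
ee_pos: [0.5501, -0.1714, 0.2917]
tool_rot: [179.9, 0.0, 89.9]
force: [-0.3, 0.2, 0.1]
gripper_width: 0.0853
gripper_force: 0.0
```

```bash
python3 - <<'E'
from h import *
p=imaging.get_image("wrist"); cv2.imwrite("pics/w2.png",p["image"][:,:,::-1])
import pickle; pickle.dump(p,open("w2.pkl","wb"))
print(p["origin"],p["attitude"],readout.state()["ee_pos"],readout.state()["time"])
for t in ["lamp_stand","shutter_tab","lift_knob","lift_pivot"]:
    print(t,[(np.round(q["box"]).tolist(),round(q["confidence"],2)) for q in imaging.spot_in(p,t)[:2]])
E
```

```text
[ 0.54945456 -0.0914107   0.43416829] [-18.44084164  -0.12704513  -0.15528715] [ 0.55003989 -0.17036803  0.29115704] 2.475
lamp_stand [([282.0, 236.0, 108.0, 165.0], 0.84)]
shutter_tab [([279.0, 224.0, 60.0, 101.0], 0.84)]
lift_knob [([285.0, 276.0, 93.0, 36.0], 0.57), ([339.0, 23.0, 35.0, 46.0], 0.5)]
lift_pivot [([285.0, 278.0, 93.0, 36.0], 0.56)]
```

View pics/w2.png

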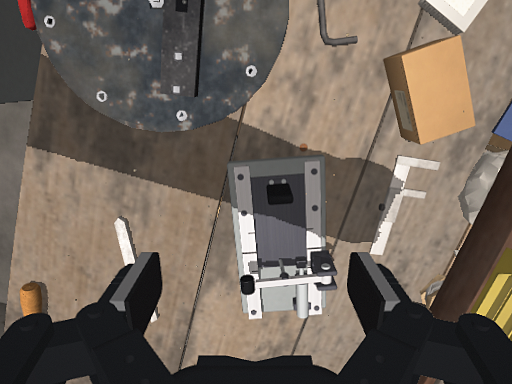

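The stand is now fully visible. Its base top corners are at (229,162) and (324,156), the tab is at (279,192) and the knob at (247,284). I'll fit the stand pose from both views.

```bash
python3 - <<'E'
from h import *
import pickle
from scipy.optimize import least_squares
w=pickle.load(open("w2.pkl","rb"));s=pickle.load(open("s1.pkl","rb"))
obs=[(w,(229,162),(-65,125,16)),(w,(324,156),(65,125,16)),(w,(247.5,284),(-48,-18,76)),(w,(279,186),(0,90,74)),
(s,(285,230.8),(-65,-115,0)),(s,(234.7,186.5),(-65,125,12)),(s,(313.3,209),(65,-115,12)),(s,(268.3,193.7),(-48,-18,75)),(s,(255.3,170.8),(0,90,74))]
def T(q,P):
    c,sn=np.cos(q[2]),np.sin(q[2]);P=np.array(P)/1000
    return np.array([q[0]+c*P[0]-sn*P[1],q[1]+sn*P[0]+c*P[1],P[2]])
f=lambda q:np.concatenate([(proj(p,T(q,P))[0]-uv)*(1 if p is w else 1.5) for p,uv,P in obs])
r=least_squares(f,[.57,-.15,0],loss='soft_l1');print(r.x[:2],np.degrees(r.x[2]));print(np.round(f(r.x).reshape(-1,2),1))
im=w["image"][:,:,::-1].copy()
for P in [(-65,125,16),(65,125,16),(65,-115,16),(-65,-115,16),(-48,-18,75),(52,-18,86),(0,90,74),(-47,0,31),(47,0,31),(26,-110,42),(-47,-30,31),(47,30,31)]:
    cv2.circle(im,tuple(int(round(v)) for v in proj(w,T(r.x,P))[0]*1),1,(0,0,255),-1)
cv2.imwrite("pics/w2b.png",cv2.resize(im[140:340,180:380],None,fx=3,fy=3,interpolation=cv2.INTER_CUBIC))
for n,P in [("knob",(-48,-18,75)),("tab",(0,90,60))]: print(n,T(r.x,P))
E
```

```text
[ 0.58802972 -0.3142772 ] 4.845137320108972
[[-3.2  2.2]
 [ 1.  -0.3]
 [ 0.6 -0.9]
 [ 1.4 14.4]
 [-1.   1.8]
 [-3.3 -0.3]
 [ 0.6 -1.6]
 [-1.3  2. ]
 [-0.6 -2.5]]
knob [ 0.54172157 -0.33626709  0.075     ]
tab [ 0.58042806 -0.2245988   0.06      ]
```

View pics/w2b.png

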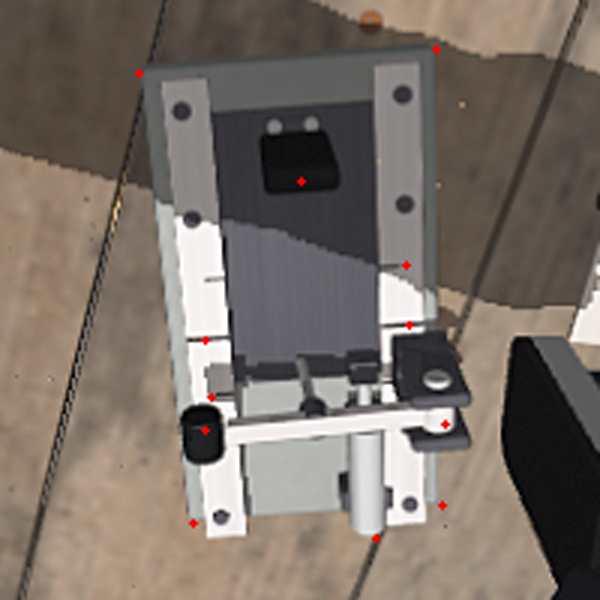

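The overlay fits apart from my tab pick, where I took the tab's lower end instead of its top. I'll refit with the rail marks.

```bash
cat > fit.py <<'E'
from h import *
import pickle
from scipy.optimize import least_squares
w=pickle.load(open("w2.pkl","rb"));s=pickle.load(open("s1.pkl","rb"))
c=lambda u,v:(u/3+180-.33,v/3+140-.33)
obs=[(w,c(146,70),(-65,125,16)),(w,c(435,50),(65,125,16)),(w,c(205,433),(-48,-18,76)),(w,c(302,181),(0,90,74)),
(w,c(208,340),(-47,0,31)),(w,c(397,325),(47,0,31)),(w,c(395,266),(47,30,31)),(w,c(439,418),(52,-18,75)),(w,c(370,537),(26,-110,38)),
(s,(285,230.8),(-65,-115,0)),(s,(313.3,209),(65,-115,12)),(s,(268.3,193.7),(-48,-18,75)),(s,(255.3,170.8),(0,90,74))]
def T(q,P):
    c,sn=np.cos(q[2]),np.sin(q[2]);P=np.array(P)/1000
    return np.array([q[0]+c*P[0]-sn*P[1],q[1]+sn*P[0]+c*P[1],P[2]])
f=lambda q:np.concatenate([(proj(p,T(q,P))[0]-uv)*(1 if p is w else 1.) for p,uv,P in obs])
r=least_squares(f,[.57,-.15,0],loss='soft_l1')
if __name__=="__main__":
    print(r.x[:2],np.degrees(r.x[2]));print(np.round(f(r.x).reshape(-1,2),1).tolist())
    for n,P in [("knob",(-48,-18,75)),("tab",(0,90,60))]: print(n,T(r.x,P))
    print(readout.state()["joints"])
E
python3 fit.py
```

```text
[ 0.58749249 -0.31485849] 4.323261154958855
[[-2.2, 1.1], [0.8, 0.2], [-0.4, -0.8], [0.3, 0.8], [-1.3, 0.2], [3.5, 0.3], [3.8, 0.3], [-0.3, -1.8], [0.2, -1.2], [-1.1, 1.5], [0.3, -0.6], [-1.0, 1.5], [-0.2, -1.6]]
knob [ 0.54098597 -0.33642569  0.075     ]
tab [ 0.58070797 -0.22511458  0.06      ]
[-1.70835105e+01  1.05367113e+01  2.29922963e+01  1.02495763e+02
  5.71567234e-03  7.28449985e+01]
```

Stand origin is (0.5875, -0.3149) with yaw about 4.4°. Next I move over the knob and turn so the fingers close along the stand's y.

Call:
arm_command([
  {"dx": -40, "dy": -3, "dz": 15, "rx": 0, "ry": 0, "rz": -10},
  {"dx": -80, "dy": -6, "dz": 30, "rx": 0, "ry": 0, "rz": -20},
  {"dx": -120, "dy": -9, "dz": 45, "rx": 0, "ry": 0, "rz": -30},
  {"dx": -150, "dy": -9, "dz": 60, "rx": 0, "ry": 0, "rz": -40},
  {"dx": -166, "dy": -9, "dz": 70, "rx": 0, "ry": 0, "rz": -50},
])

```text
time: 3.3
ee_pos: [0.5408, -0.3365, 0.2199]
tool_rot: [-180.0, -0.1, 140.3]
force: [0.3, 0.5, 0.6]
gripper_width: 0.0856
gripper_force: 0.0
```

Call:
arm_command([
  {"dx": 0, "dy": 0, "dz": 0, "rx": 0, "ry": 0, "rz": -10},
  {"dx": 0, "dy": 0, "dz": 0, "rx": 0, "ry": 0, "rz": -20},
  {"dx": 0, "dy": 0, "dz": 0, "rx": 0, "ry": 0, "rz": -30},
  {"dx": 0, "dy": 0, "dz": 0, "rx": 0, "ry": 0, "rz": -40},
  {"dx": 0, "dy": 0, "dz": 0, "rx": 0, "ry": 0, "rz": -44.4},
])

```text
time: 3.92
ee_pos: [0.5413, -0.335, 0.221]
tool_rot: [180.0, -0.0, -175.3]
force: [0.3, -0.5, 0.7]
gripper_width: 0.0855
gripper_force: 0.0
```

```bash
cat > chk.py <<'E'
from fit import *
import sys
from scipy.spatial.transform import Rotation as R
n=sys.argv[1]; st=readout.state()
p=imaging.get_image("wrist"); pickle.dump(p,open(n+".pkl","wb"))
im=p["image"][:,:,::-1].copy()
for P in [(-48,-18,75),(52,-18,75),(0,90,74),(0,90,60),(-47,0,31),(47,0,31),(47,30,31),(-47,30,31)]:
    u=proj(p,T(r.x,P))[0]
    if abs(u).max()<600: cv2.circle(im,tuple(int(round(v)) for v in u),2,(0,0,255),-1)
cv2.imwrite(f"pics/{n}.png",im)
q=R.from_euler('xyz',st["tool_rot"],degrees=True).as_matrix()
for m,P in [("knob",(-48,-18,75)),("tab",(0,90,60))]:
    g=T(r.x,P)-(st["ee_pos"]-0.019*q[:,2]); print(m,"grasp->thing in tool mm",np.round(1000*q.T@g,1))
print(st["time"],st["ee_pos"],st["tool_rot"],st["joints"].round(1))
for t in ["lift_knob","shutter_tab"]: print(t,[(np.round(x["box"]).tolist(),round(x["confidence"],2)) for x in imaging.spot_in(p,t)[:2]])
E
python3 chk.py w3
```

```text
knob grasp->thing in tool mm [  0.3  -1.5 165. ]
tab grasp->thing in tool mm [-48.4 106.2 180. ]
3.925 [ 0.54125464 -0.3349666   0.22102898] [ 1.79980220e+02 -1.89452943e-02 -1.75303792e+02] [-31.8  17.2  23.1  95.9   0.  -36.5]
lift_knob [([256.0, 222.0, 22.0, 113.0], 0.92)]
shutter_tab [([304.0, 202.0, 146.0, 61.0], 0.75), ([24.0, 69.0, 48.0, 66.0], 0.33)]
```

View pics/w3.png

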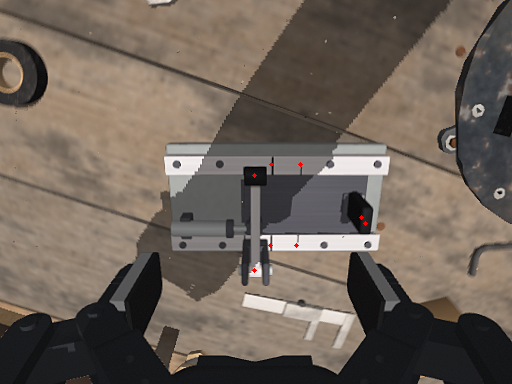

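The overlay matches the knob at (255,175), the rail marks and the tab. Descending onto the knob.

Call:
arm_command([
  {"dx": 0, "dy": -1, "dz": 40, "rx": 0, "ry": 0, "rz": 0},
  {"dx": 0, "dy": -1.5, "dz": 85, "rx": 0, "ry": 0, "rz": 0},
  {"dx": 0, "dy": -1.5, "dz": 125, "rx": 0, "ry": 0, "rz": 0},
  {"dx": 0, "dy": -1.5, "dz": 155, "rx": 0, "ry": 0, "rz": 0},
  {"dx": 0, "dy": -1.5, "dz": 167, "rx": 0, "ry": 0, "rz": 0},
])

```text
time: 4.7
ee_pos: [0.5403, -0.3366, 0.0523]
tool_rot: [179.9, -0.1, -175.7]
force: [-0.4, -0.4, 0.9]
gripper_width: 0.0853
gripper_force: 0.0
```

Call:
arm_command([
  {"dx": 0, "dy": 0, "dz": 0, "rx": 0, "ry": 0, "rz": 0},
  {"dx": 0, "dy": 0, "dz": 0, "rx": 0, "ry": 0, "rz": 0},
  {"dx": 0, "dy": 0, "dz": 0, "rx": 0, "ry": 0, "rz": 0},
  {"dx": 0, "dy": 0, "dz": 0, "rx": 0, "ry": 0, "rz": 0},
  {"dx": 0, "dy": 0, "dz": 0, "rx": 0, "ry": 0, "rz": 0},
], fingers=1, force=25)

```text
time: 5.32
ee_pos: [0.5412, -0.3347, 0.0545]
tool_rot: [179.7, 0.0, -175.5]
force: [-1.4, 16.3, 2.2]
gripper_width: 0.0196
gripper_force: 32.1
```

The knob is gripped at 19.6 mm. Lifting along the arc.

Call:
arm_command([
  {"dx": -0.5, "dy": 1, "dz": -10, "rx": 0, "ry": 0, "rz": 0},
  {"dx": -2, "dy": 1.5, "dz": -20, "rx": 0, "ry": 0, "rz": 0},
  {"dx": -4.5, "dy": 1.5, "dz": -29.6, "rx": 0, "ry": 0, "rz": 0},
  {"dx": -7.9, "dy": 1.5, "dz": -39, "rx": 0, "ry": 0, "rz": 0},
  {"dx": -12.2, "dy": 1.5, "dz": -48, "rx": 0, "ry": 0, "rz": 0},
])

```text
time: 5.95
ee_pos: [0.5529, -0.3336, 0.1017]
tool_rot: [179.8, -0.1, -175.6]
force: [0.4, 6.7, -5.6]
gripper_width: 0.0191
gripper_force: 29.7
```

Call:
arm_command([
  {"dx": -5.3, "dy": 0, "dz": -8.5, "rx": 0, "ry": 0, "rz": 0},
  {"dx": -11.3, "dy": 0, "dz": -16.4, "rx": 0, "ry": 0, "rz": 0},
  {"dx": -13, "dy": 0, "dz": -18.2, "rx": 0, "ry": 0, "rz": 0},
  {"dx": -13, "dy": 0, "dz": -18.2, "rx": 0, "ry": 0, "rz": 0},
])

```text
time: 6.45
ee_pos: [0.5658, -0.3327, 0.1203]
tool_rot: [179.8, -0.1, -175.6]
force: [-1.7, 7.1, -1.3]
gripper_width: 0.0195
gripper_force: 29.6
```

Call:
arm_command([
  {"dx": -2, "dy": 0, "dz": -2.3, "rx": 0, "ry": 0, "rz": 0},
  {"dx": -2.5, "dy": 0.5, "dz": -3.5, "rx": 0, "ry": 0, "rz": 0},
  {"dx": -2.2, "dy": 0.5, "dz": -2.5, "rx": 0, "ry": 0, "rz": 0},
])

```text
time: 6.82
ee_pos: [0.5671, -0.3325, 0.1217]
tool_rot: [179.9, -0.2, -175.6]
force: [-6.3, 5.9, -4.6]
gripper_width: 0.0198
gripper_force: 29.4
```

Call:
arm_command([
  {"dx": 0, "dy": 0, "dz": 0, "rx": 0, "ry": 0, "rz": 0},
  {"dx": 0, "dy": 0, "dz": 0, "rx": 0, "ry": 0, "rz": 0},
  {"dx": 0, "dy": 0, "dz": 0, "rx": 0, "ry": 0, "rz": 0},
  {"dx": 0, "dy": 0, "dz": 0, "rx": 0, "ry": 0, "rz": 0},
  {"dx": 0, "dy": 0, "dz": 0, "rx": 0, "ry": 0, "rz": 0},
], fingers=0)

```text
time: 7.45
ee_pos: [0.5683, -0.3335, 0.1231]
tool_rot: [-180.0, 0.0, -175.6]
force: [0.8, 0.1, 0.0]
gripper_width: 0.0854
gripper_force: 0.0
```

Call:
arm_command([
  {"dx": 0, "dy": 0, "dz": -40, "rx": 0, "ry": 0, "rz": 0},
  {"dx": 0, "dy": 0, "dz": -80, "rx": 0, "ry": 0, "rz": 0},
  {"dx": 11, "dy": 50, "dz": -80, "rx": 0, "ry": 0, "rz": 0},
  {"dx": 22, "dy": 108, "dz": -80, "rx": 0, "ry": 0, "rz": 0},
  {"dx": 22, "dy": 108, "dz": -80, "rx": 0, "ry": 0, "rz": 0},
])

```text
time: 8.07
ee_pos: [0.5373, -0.2246, 0.2038]
tool_rot: [180.0, 0.0, -175.4]
force: [1.2, -1.1, 0.8]
gripper_width: 0.0854
gripper_force: 0.0
```

```bash
python3 chk.py w4
```

```text
knob grasp->thing in tool mm [   5.4 -111.8  147.7]
tab grasp->thing in tool mm [-43.1  -4.  162.8]
8.075 [ 0.53734031 -0.22455337  0.20375489] [ 1.79989102e+02  3.01608940e-02 -1.75428038e+02] [-22.7   9.   11.4  92.4   0.  -27.3]
lift_knob [([105.0, 234.0, 60.0, 70.0], 0.8)]
shutter_tab [([199.0, 206.0, 137.0, 65.0], 0.92)]
```

View pics/w4.png

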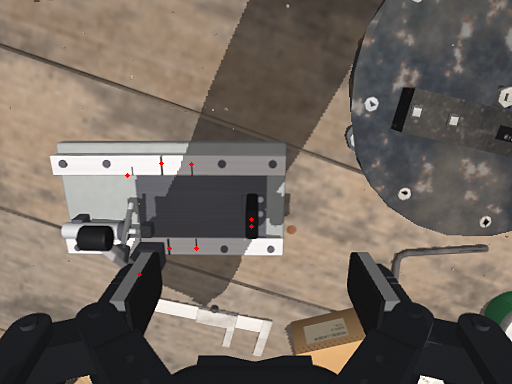

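The contact arm stands raised, with its knob at (95,237). The shutter is still closed and the overlay agrees with the tab at (252,215). Moving over the tab and down.

Call:
arm_command([
  {"dx": -40, "dy": -4, "dz": 0, "rx": 0, "ry": 0, "rz": 0},
  {"dx": -43, "dy": -3.7, "dz": 30, "rx": 0, "ry": 0, "rz": 0},
  {"dx": -43, "dy": -3.7, "dz": 75, "rx": 0, "ry": 0, "rz": 0},
  {"dx": -43, "dy": -3.7, "dz": 115, "rx": 0, "ry": 0, "rz": 0},
  {"dx": -43, "dy": -3.7, "dz": 145, "rx": 0, "ry": 0, "rz": 0},
])

```text
time: 8.85
ee_pos: [0.5808, -0.229, 0.0554]
tool_rot: [180.0, -0.1, -175.7]
force: [-0.6, 0.3, 0.1]
gripper_width: 0.0854
gripper_force: 0.0
```

Call:
arm_command([
  {"dx": 0, "dy": 0, "dz": 18, "rx": 0, "ry": 0, "rz": 0},
  {"dx": 0, "dy": 0, "dz": 18, "rx": 0, "ry": 0, "rz": 0},
])

```text
time: 9.1
ee_pos: [0.5807, -0.2283, 0.0388]
tool_rot: [179.9, -0.1, -175.6]
force: [-0.6, 0.5, 0.2]
gripper_width: 0.0858
gripper_force: 0.0
```

Call:
arm_command([
  {"dx": 0, "dy": 0, "dz": 0, "rx": 0, "ry": 0, "rz": 0},
  {"dx": 0, "dy": 0, "dz": 0, "rx": 0, "ry": 0, "rz": 0},
  {"dx": 0, "dy": 0, "dz": 0, "rx": 0, "ry": 0, "rz": 0},
  {"dx": 0, "dy": 0, "dz": 0, "rx": 0, "ry": 0, "rz": 0},
  {"dx": 0, "dy": 0, "dz": 0, "rx": 0, "ry": 0, "rz": 0},
], fingers=1, force=40)

```text
time: 9.72
ee_pos: [0.5812, -0.2233, 0.0409]
tool_rot: [179.5, 0.0, -175.4]
force: [-4.8, 24.9, 10.1]
gripper_width: 0.0114
gripper_force: 41.9
```

```bash
python3 chk.py w5
```

```text
knob grasp->thing in tool mm [  49.1 -109.3  -16. ]
tab grasp->thing in tool mm [ 0.6 -1.7 -0.1]
9.725 [ 0.581178   -0.22325089  0.04093193] [ 1.79547677e+02  4.31652088e-02 -1.75422975e+02] [-21.2  15.5   1.1  75.7   0.4 -25.8]
lift_knob [([13.0, 375.0, 26.0, 12.0], 0.67)]
shutter_tab [([149.0, 250.0, 271.0, 143.0], 0.82), ([12.0, 376.0, 24.0, 13.0], 0.72)]
```

The tab is gripped at its closed stop, with the TCP at y = -0.2233. Opening along tool y.

Call:
arm_command([
  {"dx": 0, "dy": 6, "dz": -1, "rx": 0, "ry": 0, "rz": 0},
  {"dx": 0, "dy": 14, "dz": -2, "rx": 0, "ry": 0, "rz": 0},
  {"dx": 0, "dy": 22, "dz": -2, "rx": 0, "ry": 0, "rz": 0},
  {"dx": 0, "dy": 29, "dz": -2, "rx": 0, "ry": 0, "rz": 0},
  {"dx": 0, "dy": 33, "dz": -2, "rx": 0, "ry": 0, "rz": 0},
])

```text
time: 10.5
ee_pos: [0.579, -0.1956, 0.041]
tool_rot: [-179.9, 0.0, -175.6]
force: [5.8, -7.8, -10.5]
gripper_width: 0.011
gripper_force: 39.5
```

Call:
arm_command([
  {"dx": 0, "dy": 1, "dz": 0, "rx": 0, "ry": 0, "rz": 0},
  {"dx": 0, "dy": 1, "dz": 0, "rx": 0, "ry": 0, "rz": 0},
  {"dx": 0, "dy": 1, "dz": 0, "rx": 0, "ry": 0, "rz": 0},
  {"dx": 0, "dy": 1, "dz": 0, "rx": 0, "ry": 0, "rz": 0},
])

```text
time: 11.0
ee_pos: [0.579, -0.1949, 0.041]
tool_rot: [-179.9, 0.0, -175.6]
force: [5.8, -6.4, -10.9]
gripper_width: 0.0112
gripper_force: 39.5
```

```bash
python3 chk.py w6
```

```text
knob grasp->thing in tool mm [  48.6 -138.3  -14.8]
tab grasp->thing in tool mm [  0.5 -30.3   0. ]
11.0 [ 0.57895352 -0.19488905  0.04099161] [-1.79911379e+02  1.22146307e-02 -1.75649263e+02] [-18.6  13.7  -1.1  75.1  -0.1 -22.9]
lift_knob []
shutter_tab [([143.0, 243.0, 284.0, 152.0], 0.56)]
```

View pics/w6.png

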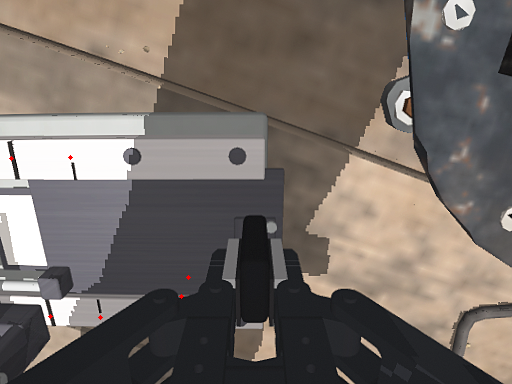

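The tab is held at (255,265). The plate's -y edge at (40,230) is within about 2 mm of the wide mark, so the shutter is about 28 mm open. A small nudge, then I hand in.

Call:
arm_command([
  {"dx": 0, "dy": 1.5, "dz": 0, "rx": 0, "ry": 0, "rz": 0},
  {"dx": 0, "dy": 1.5, "dz": 0, "rx": 0, "ry": 0, "rz": 0},
  {"dx": 0, "dy": 1.5, "dz": 0, "rx": 0, "ry": 0, "rz": 0},
  {"dx": 0, "dy": 1.5, "dz": 0, "rx": 0, "ry": 0, "rz": 0},
  {"dx": 0, "dy": 1.5, "dz": 0, "rx": 0, "ry": 0, "rz": 0},
])

```text
time: 11.78
ee_pos: [0.5788, -0.1934, 0.041]
tool_rot: [-179.9, 0.0, -175.7]
force: [7.4, -7.2, -10.3]
gripper_width: 0.0113
gripper_force: 39.5
```

```bash
python3 - <<'E'
from h import *
s=readout.state();print(s["ee_pos"],s["gripper_force"],s["gripper_width"]);print(job.finish_job())
E
```

```text
[ 0.57882494 -0.19342226  0.04096973] 39.52946126461029 0.011259912289781532
the job is handed in; nothing more can be done
None
```

I raised the contact arm to its stop and left it standing free, then pulled the shutter about 30 mm open and handed in with the fingers still gripping the tab at about 40 N; the hand-in returned no verdict.

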